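# Index the die wheel of the ring press and press the ring

## Robot

A 7-joint arm with a two-finger parallel gripper is mounted at the origin on a cart in front of the work surface, level with it; the furniture and walls round the work are solid. World frame = base frame: x ahead of the robot, y to its left, z up, the work surface at z = 0. Lengths are in m, angles in rad, forces in N, time in s.
With the tool pointing down it reaches from about 0.425 to 0.95 m from the base axis. Payload 4.7 kg.
Tool frame: the origin (TCP) lies on the centre line of the jaws, within the pads' length; the fingertips stand 8 mm ahead of it and the grasp point (between the pads) lies 11 mm behind it; z points along the fingers, y is the line along which they close (so a half turn about z gives the same grasp; the last joint's range is limited). The gripper opens to 85 mm and grips with 20 to 120 N. Pads are 22 mm wide; open, the fingers measure 114 mm over their backs; the gripper's body (76 mm by 85 mm) begins 54 mm behind the grasp point. The pads swing forward as they close: fully open they stand 13 mm farther back than shut.
Start: joints at [-1.247, 0.469, -0.049, 1.532, 0.024, 1.141, -0.082], TCP at [0.233, 0.633, 0.239] pointing down, gripper open.
Joint ranges: [-2.59, 2.59], [-0.33, 1.99], [-1.39, 1.29], [0.1, 2.45], [-1.04, 4.18], [0.21, 1.99], [-2.66, 2.66]. Speed limits (rad/s): [2.57, 2.57, 3.14, 3.14, 3.14, 3.14, 3.14].

## Interface

Orientations are given as [roll, pitch, yaw] about the fixed x, y, z axes, in that order (R = Rz(yaw) Ry(pitch) Rx(roll)).
In Python, from plant import state, eyes, hand_in gives the robot as it stands.
- The arm moves only by the shell command python3 -m jog 'ROWS' [FORCE]. ROWS is a JSON object of lists of equal length, an entry for each row: "slide": the shift along the tool's x, y, z in units of 0.4 m (1.0 is 0.4 m), a list of three; "turn": the turn about the tool's z in units of pi rad (1.0 is pi rad); "jaw": the finger opening in mm, from 0 to 85.4. A call has 1 to 20 rows; each row shifts and turns the commanded pose from where the row before left it, along the tool's axes as they then stand; what a row does not reach is not made up. A row lasts 1/10 s, in which the tool goes at most 50 mm and 8.59 degrees, less where a joint would pass 70% of its speed; a pose out of reach is approached as far as the arm can. A call with a number of a shift or a turn outside -1 to 1 is refused whole. A call with a gripper value outside its range is refused whole. The fingers move at their own pace and stop on an object; FORCE is the grip in N (left out, the last holds). Time passes only in rows, so rows that do not move let the fingers close. It gives the time, the measured TCP pose, the force, the opening and the grip force at its end, in the units of the state.
- state(): the state, without advancing time (a new reading comes with each control period).
- eyes.camera(name): name is "side" or "top"; returns the picture (400x640x3 uint8, red, green, blue); there is no depth.
- eyes.get_calibration(name): a dict with "fx", "fy", "cx", "cy" (pixels), "k1" (the pictures are not rectified: a ray, as slopes to the right and down, at radius r is drawn at 1 + k1 r^2 times it, then the intrinsics apply), "position" and "rotation" of the camera in the world. Camera axes: x right, y down, z forward; pixel columns grow to the right and rows downward; lengths in m; the calibration is good to about 2 mm. A picture is of the moment at which its call begins. get_calibration takes no time and is no camera call.
- hand_in(): hands the job in; it is judged then, once.
Trained networks look in the newest picture that a camera, given by its name, has taken for a name from the list of things; names that differ only in an ending like _2 or _b are one class to them, and where a whole thing is asked for, a point or a joint stands for the part that bears it (a point fixed in the world has none). Each returns a list of dicts, best first, with "conf" (0 to 1); they miss things now and then, are a little off and sometimes report something else, mostly with a low value. They report only what shows in the picture. A call takes as long as a camera call.
- eyes.silhouettes(camera, name): "region" (400x640 bool, what is visible of it) and "box" ([left, top, width, height] in pixels, round what is visible of it).
- eyes.landmark_of(camera, name): "at" ([column, row] in pixels: a listed point, or the origin of a listed thing).
The state is a dict: "t": time; "joint_positions": joint angles; "joint_velocities": joint speeds; "tau": joint torques, N m; "eef_pos": TCP position; "orientation": TCP orientation; "force": force on the tool from outside, world axes, zero at the start; "moment": the same for the moment, N m; "finger_gap": finger opening in m; "finger_force": force on a finger pad.
Only numpy, scipy, OpenCV 4.12 (cv2) and the standard library are available. Lean on these libraries where they do the work, as an engineer would, in place of code of your own. Each camera call takes 0.05 s, during which the arm holds its last target. There are 200 camera calls.

## Task

A plain brass-coloured ring is waiting in one of the six dies of the ring press. Push the wheel round by its tabs with your fingertips until that die clicks in exactly under the ram, then push the lever's knob fully down to its stop so that the ram bears on the ring, and let it rise all the way up again. Leave the ring in its die without touching it, do not bring the ram down on any other die, pick nothing up, and leave the tools lying around the press where they are.

Things in the scene. Friction and masses are not known exactly. Their poses are not given: they have to be found in the camera images.
- press: Ring press, dark grey cast iron, heavy and immovable. Origin on the bench (z = 0) under the wheel axis; x points back to the column, so the open side (-x) faces the robot; -y is the lever side. Base plate x -70 to 166, y -56 to 56, 14 mm thick; column x 108 to 158; head x 20 to 158, y -30 to 42, z 119 to 165 mm; a roller guide stands at x 42, y 73, up to z 30.
- die_wheel: Flat steel wheel, 124 mm across, top at z = 40 mm, origin as the press's. It turns either way without end about the vertical axis and carries six dies (dark bushes, 35 mm wide, tops at z = 46 mm, 40 mm from the axis, every 60 degrees) with six push tabs half-way between. A roller clicks into a notch wherever a die is under the ram, drawing the wheel in over the last 3 to 4 degrees.
- ring_die (a point): Centre of the recess floor of the die that holds the ring (bore 24 mm, recess 3 mm deep), 40 mm from the wheel axis, 43 mm above the bench; moves with the wheel. Between clicks the wheel has little drag (1 N at a tab) and stays where it is left; leaving a click takes about 5 N at a tab.
- gold_ring: Brass-coloured plain finger ring, 21 mm outside, 6 mm high, 15 g, lying loose and flat in the recess of one die, 3 mm of it proud of the die. Origin: centre of its underside.
- ram_face (a point): Centre of the lower face (26 mm across) of the ram, 40 mm behind the wheel axis (press +x), 68 mm above the bench when the ram is up: the place to which the ring's die is turned. The ram goes 20 mm down, onto the ring, as the lever is pushed down.
- lever (a joint): Hand lever, in rad: 0 up at rest (25 degrees above level), 0.9 fully down at its stop (27 degrees below level), where the ram bears on the ring. It turns in the upright plane along the press's y axis about lever_pivot. A spring raises it when let go; pushing the knob down takes 1.5 N at the top, 3.5 N where the ram meets the ring (0.87 rad) and 5 N at the stop.
- lever_knob (a point): Centre of the black ball knob, 30 mm across, on the end of the hand lever, 165 mm from lever_pivot, on the press's -y side; at rest 212 mm above the bench.
- lever_pivot (a point): The lever's pivot, in the plane in which the knob swings: press frame x 9.5, y 22, z 142 mm.
- tab0 (a point): Push tab 0: point on the middle line of a steel tab that sticks out radially from the wheel's rim, 85 mm from the axis, at z = 40 mm, 30 degrees counter-clockwise (seen from above) from the ring's die. Each tab is 10 mm thick (13 mm at the round end), spans 62 to 98 mm from the axis and z 32 to 48 mm (end to 52 mm).
- tab1 (a point): Push tab 1: point on the middle line of a steel tab that sticks out radially from the wheel's rim, 85 mm from the axis, at z = 40 mm, 90 degrees counter-clockwise (seen from above) from the ring's die. Each tab is 10 mm thick (13 mm at the round end), spans 62 to 98 mm from the axis and z 32 to 48 mm (end to 52 mm).
- tab2 (a point): Push tab 2: point on the middle line of a steel tab that sticks out radially from the wheel's rim, 85 mm from the axis, at z = 40 mm, 150 degrees counter-clockwise (seen from above) from the ring's die. Each tab is 10 mm thick (13 mm at the round end), spans 62 to 98 mm from the axis and z 32 to 48 mm (end to 52 mm).
- tab3 (a point): Push tab 3: point on the middle line of a steel tab that sticks out radially from the wheel's rim, 85 mm from the axis, at z = 40 mm, 210 degrees counter-clockwise (seen from above) from the ring's die. Each tab is 10 mm thick (13 mm at the round end), spans 62 to 98 mm from the axis and z 32 to 48 mm (end to 52 mm).
- tab4 (a point): Push tab 4: point on the middle line of a steel tab that sticks out radially from the wheel's rim, 85 mm from the axis, at z = 40 mm, 270 degrees counter-clockwise (seen from above) from the ring's die. Each tab is 10 mm thick (13 mm at the round end), spans 62 to 98 mm from the axis and z 32 to 48 mm (end to 52 mm).
- tab5 (a point): Push tab 5: point on the middle line of a steel tab that sticks out radially from the wheel's rim, 85 mm from the axis, at z = 40 mm, 330 degrees counter-clockwise (seen from above) from the ring's die. Each tab is 10 mm thick (13 mm at the round end), spans 62 to 98 mm from the axis and z 32 to 48 mm (end to 52 mm).
- calliper: Dial calliper, 60 x 160 x 14 mm, lying on the bench; a bystander.
- tweezers: Tweezers, 146 mm long, lying on the bench in front of the press; a bystander.
- bits_jar: Small jar with a pale lid, 48 mm across, 56 mm high; a bystander.
- dome_block: Brass doming block, 42 mm cube; a bystander.
- pliers: Pliers with blue handles, 153 mm long, lying on the bench; a bystander.
- ram: The ram: an upright steel rod, 18 mm thick with a 26 mm foot, sliding in the press's head and geared to the lever; its origin is ram_face.

How it is judged:
By the outcome, as a careful person would: the job done as asked, in the order asked, and still so for the second after the job is handed in, with the robot touching nothing.
It also fails if it takes over 72 s, if anything falls off the work surface, if the arm or the gripper's body presses on something with over 40 N, if the wrist force passes 120 N, or if a joint passes its speed limit or range.

## Working session

There is one attempt and no reset: what is moved stays moved. The work goes in short steps, Python scripts to look and compute and a shell command to move; the robot and the scene stay as the last step left them, time stands still between calls to the robot, and variables do not carry over. Pictures are saved under pics/ and viewed, at most 10 in all, crops included, and the job is handed in when it is done.

```bash
mkdir -p pics; cat > h.py <<'E'
import numpy as np, cv2
from plant import state, eyes
from scipy.spatial.transform import Rotation as R
def ray(cam,px):
    c=eyes.get_calibration(cam)
    d=np.array([(px[0]-c['cx'])/c['fx'],(px[1]-c['cy'])/c['fy']]);u=d.copy()
    for _ in range(20): u=d/(1+c['k1']*(u@u))
    return np.array(c['position']),np.array(c['rotation'])@np.r_[u,1]
def onz(cam,px,z):
    p,d=ray(cam,px); return p+d*(z-p[2])/d[2]
def proj(cam,X):
    c=eyes.get_calibration(cam); q=np.array(c['rotation']).T@(np.array(X)-c['position']); u=q[:2]/q[2]
    u=u*(1+c['k1']*(u@u)); return np.array([u[0]*c['fx']+c['cx'],u[1]*c['fy']+c['cy']])
def save(cam,name): 
    im=eyes.camera(cam); cv2.imwrite(f'pics/{name}.png',im[:,:,::-1]); return im
E
python3 - <<'E'
from h import *
np.set_printoptions(precision=4,suppress=True)
ims=[save(c,c+'0') for c in('top','side')]
Z=dict(press=0,die_wheel=0,ring_die=.043,gold_ring=.043,ram_face=.068,lever_knob=.212,lever_pivot=.142,tab0=.04,tab1=.04,tab2=.04,tab3=.04,tab4=.04,tab5=.04)
for c in('top','side'):
    print(c,eyes.get_calibration(c)['position'])
    for n,z in Z.items():
        for r in eyes.landmark_of(c,n)[:2]: print(n,np.round(r['at'],1),round(r['conf'],2),onz(c,r['at'],z))
print(state())
E
```

```text
top [0.3426 0.2495 1.0605]Traceback (most recent call last):
  File "<stdin>", line 8, in <module>
  File "h.py", line 10, in onz
    p,d=ray(cam,px); return p+d*(z-p[2])/d[2]
                                         ~^^^
IndexError: invalid index to scalar variable.
```

View pics/top0.png

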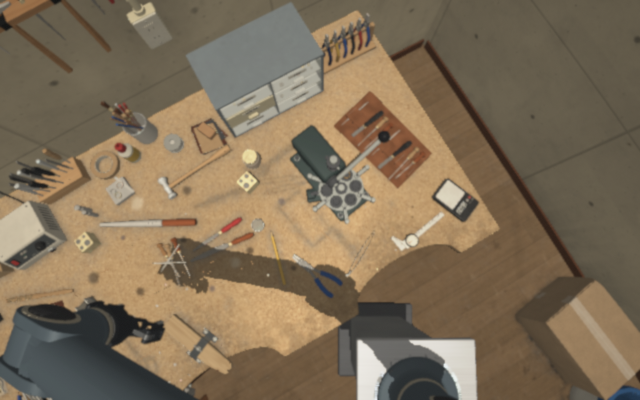

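View pics/side0.png

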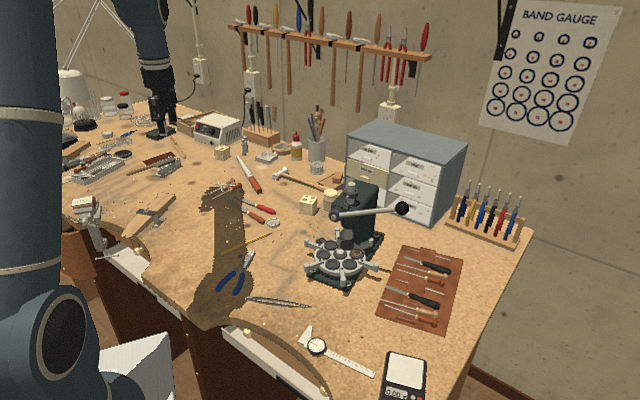

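The top view shows the press wheel at about (341,194), the knob at (384,137) and the head towards the upper left. In the side view the wheel is at about (338,255) and the knob at (402,208). The rotation isn't a matrix, so I'll fix that first.

```bash
sed -i "s/np.array(c\['rotation'\])/rot(c)/" h.py; cat >> h.py <<'E'
def rot(c):
    r=np.array(c['rotation']); return r if r.shape==(3,3) else R.from_euler('xyz',r).as_matrix() if r.size==3 else R.from_quat(r).as_matrix()
E
python3 - <<'E'
from h import *
np.set_printoptions(precision=4,suppress=True)
ims=[save(c,c+'1') for c in('top','side')]
Z=dict(press=0,die_wheel=0,ring_die=.043,gold_ring=.043,ram_face=.068,lever_knob=.212,lever_pivot=.142,tab0=.04,tab1=.04,tab2=.04,tab3=.04,tab4=.04,tab5=.04)
for c in('top','side'):
    k=eyes.get_calibration(c);print(c,k)
    for n,z in Z.items():
        for r in eyes.landmark_of(c,n)[:2]: print(n,np.round(r['at'],1),round(r['conf'],2),onz(c,r['at'],z))
print(state())
a=cv2.resize(ims[0][115:235,270:430],None,fx=4.5,fy=4.5,interpolation=3)
b=cv2.resize(ims[1][170:300,290:450],None,fx=4.5,fy=4.5,interpolation=3)
cv2.imwrite('pics/ct.png',a[:,:,::-1]);cv2.imwrite('pics/cs.png',b[:,:,::-1])
E
```

```text
top {'fx': 381.2390633318125, 'fy': 381.2390633318125, 'cx': 323.3662313697138, 'cy': 200.97874482473088, 'k1': -0.05326266887213193, 'position': array([0.3426, 0.2495, 1.0605]), 'rotation': array([-2.9716,  0.0011, -1.5624])}
press [340.  191.1] 0.85 [0.5534 0.2053 0.    ]
die_wheel [342.2 191.2] 0.79 [0.5532 0.199  0.    ]
ring_die [346.3 173.1] 0.89 [0.5953 0.1898 0.043 ]
lever_knob [384.8 138.7] 0.63 [0.6366 0.1098 0.212 ]
lever_knob [340.2 190.7] 0.33 [0.5122 0.2137 0.212 ]
lever_pivot [333.  182.2] 0.87 [0.5474 0.2285 0.142 ]
tab0 [346.6 218.8] 0.9 [0.4695 0.1891 0.04  ]
tab0 [365.6 167.3] 0.9 [0.613  0.1363 0.04  ]
tab1 [346.6 218.8] 0.9 [0.4695 0.1891 0.04  ]
tab1 [365.6 167.3] 0.9 [0.613  0.1363 0.04  ]
tab2 [346.6 218.8] 0.9 [0.4695 0.1891 0.04  ]
tab2 [365.6 167.3] 0.9 [0.613  0.1363 0.04  ]
tab3 [346.6 218.8] 0.9 [0.4695 0.1891 0.04  ]
tab3 [365.6 167.3] 0.9 [0.613  0.1363 0.04  ]
tab4 [346.6 218.8] 0.9 [0.4695 0.1891 0.04  ]
tab4 [365.6 167.3] 0.9 [0.613  0.1363 0.04  ]
tab5 [346.6 218.8] 0.9 [0.4695 0.1891 0.04  ]
tab5 [365.6 167.3] 0.9 [0.613  0.1363 0.04  ]
side {'fx'
[... 1023 characters left out ...]
244.7] 0.9 [0.4999 0.2662 0.04  ]
tab4 [342.3 280.8] 0.76 [0.523  0.1227 0.04  ]
tab5 [309.3 244.7] 0.9 [0.4999 0.2662 0.04  ]
tab5 [342.3 280.8] 0.76 [0.523  0.1227 0.04  ]
{'t': 1.55, 'joint_positions': array([-1.2469,  0.4686, -0.0486,  1.5325,  0.0241,  1.141 , -0.0823]), 'joint_velocities': array([ 0.001 ,  0.0003,  0.    ,  0.0008, -0.0012, -0.0017,  0.0005]), 'tau': array([  0.0009, -51.0151,  -0.0462, -23.8013,   0.0109,   0.001 ,
        -0.    ]), 'eef_pos': array([0.2332, 0.6335, 0.2393]), 'orientation': array([ 3.1415, -0.    ,  2.7888]), 'force': array([0.5737, 0.1392, 0.0914]), 'moment': array([ 0.0375, -0.0049,  0.0218]), 'finger_force': 0.0, 'finger_gap': 0.08528721722244205}
```

View pics/ct.png

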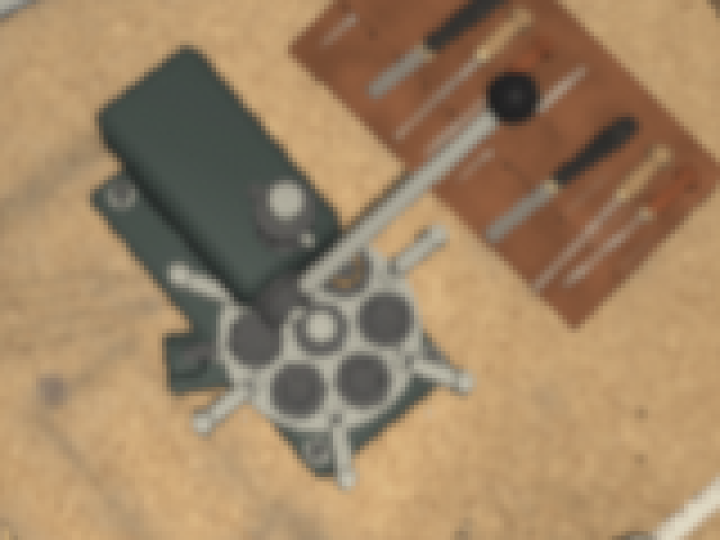

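View pics/cs.png

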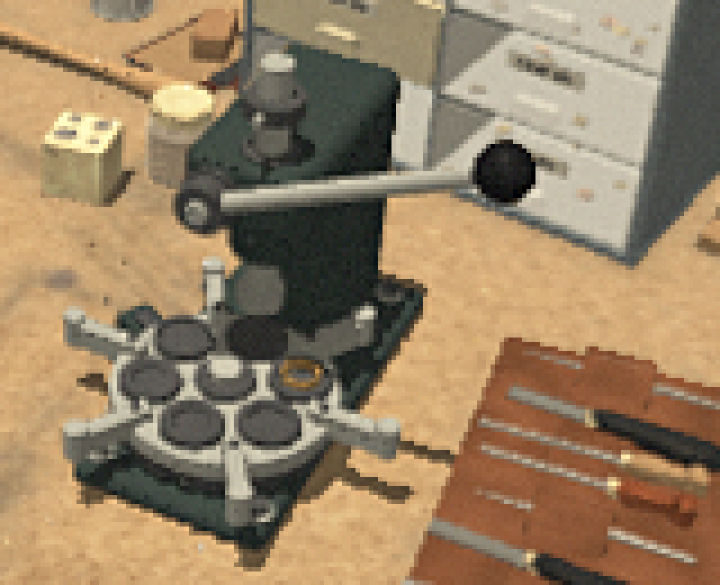

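The ring sits in the die just clockwise of the ram: ct crop (350,270), cs crop (303,373). It looks like it needs about 55–60° counter-clockwise. I'll fit the press pose and wheel angle from both views.

```bash
cat >> h.py <<'E'
from scipy.optimize import least_squares
D=np.deg2rad
def pts(p):
    x,y,yaw,w=p
    def W(X): 
        c,s=np.cos(yaw),np.sin(yaw); return np.array([x+c*X[0]-s*X[1],y+s*X[0]+c*X[1],X[2]])
    pol=lambda r,a,z:W((r*np.cos(w+D(a)),r*np.sin(w+D(a)),z))
    return W,pol
E
python3 - <<'E'
from h import *
T=lambda u:(u[0]/4.5+270,u[1]/4.5+115)
S=lambda u:(u[0]/4.5+290,u[1]/4.5+170)
tt=[(437,235),(178,272),(205,422),(346,478),(463,382)]; ta=[30,150,210,270,330]
dt=[(350,270),(255,335),(297,388),(362,380),(386,318)]; da=[0,180-60,180,240,300]
st=[(366,312),(213,263),(80,318),(78,428),(240,510),(393,425)]; sa=[30,90,150,210,270,330]
ds=[(303,373),(257,337),(185,338),(150,380),(192,425),(270,423)]; sda=[0,60,120,180,240,300]
def guess(p):
    W,pol=pts(p);o=[]
    for u,a in zip(tt,ta): o.append(proj('top',pol(.0915,a,.052))-T(u))
    for u,a in zip(dt,da): o.append(proj('top',pol(.04,a,.046))-T(u))
    for u,a in zip(st,sa): o.append(proj('side',pol(.0915,a,.052))-S(u))
    for u,a in zip(ds,sda): o.append(proj('side',pol(.04,a,.046))-S(u))
    k=W((.0095,-.1275,.212))
    o.append(proj('top',k)-T((513,97)));o.append(proj('side',k)-S((504,172)))
    return np.array(o)
r=least_squares(lambda p:guess(p).ravel(),[.552,.203,D(38),D(-54)],loss='soft_l1')
p=r.x;print(p[:2],np.rad2deg(p[2:]));print(np.round(guess(p),1).tolist())
W,pol=pts(p);print('knob',W((.0095,-.1275,.212)),'pivot',W((.0095,.022,.142)))
for a in (30,90,150,210,270,330): print(a,np.rad2deg(p[3])+a,pol(.085,a,.04))
E
```

```text
[0.55369291 0.20184957] [ 39.98875624 -62.61739311]
[[-29.3, -12.4], [5.3, 31.9], [30.9, 11.9], [26.6, -20.9], [-4.2, -32.3], [-0.2, -0.5], [0.7, -0.0], [0.3, -0.2], [0.5, -0.1], [0.8, 0.3], [0.2, 1.0], [1.5, 0.2], [-0.3, -1.6], [-1.2, -1.1], [-1.6, -4.4], [-1.6, 1.0], [-0.5, 1.1], [0.6, -0.3], [0.3, -0.8], [-0.1, -1.1], [-0.7, -1.2], [-0.7, -0.4], [0.5, -0.4], [0.5, 0.1]]
knob [0.64290778 0.11026788 0.212     ] pivot [0.54683351 0.22481038 0.142     ]
30 -32.61739311069578 [0.63799042 0.21275507 0.04      ]
90 27.38260688930422 [0.58639723 0.2803061  0.04      ]
150 87.38260688930421 [0.50209972 0.26940061 0.04      ]
210 147.3826068893042 [0.4693954  0.19094408 0.04      ]
270 207.3826068893042 [0.52098859 0.12339304 0.04      ]
330 267.3826068893042 [0.6052861  0.13429853 0.04      ]
```

```bash
python3 - <<'E'
from h import *
T=lambda u:(u[0]/4.5+270,u[1]/4.5+115)
S=lambda u:(u[0]/4.5+290,u[1]/4.5+170)
tt=[(437,235),(178,272),(205,422),(346,478),(463,382)]; ta=[330,90,150,210,270]
dt=[(350,270),(255,335),(297,388),(362,380),(386,318)]; da=[0,180-60,180,240,300]
st=[(366,312),(213,263),(80,318),(78,428),(393,425)]; sa=[30,90,150,210,330]
ds=[(303,373),(257,337),(185,338),(150,380),(192,425),(270,423)]; sda=[0,60,120,180,240,300]
def guess(p):
    W,pol=pts(p);o=[]
    for u,a in zip(tt,ta): o.append(proj('top',pol(.0915,a,.052))-T(u))
    for u,a in zip(dt,da): o.append(proj('top',pol(.04,a,.046))-T(u))
    for u,a in zip(st,sa): o.append(proj('side',pol(.0915,a,.052))-S(u))
    for u,a in zip(ds,sda): o.append(proj('side',pol(.04,a,.046))-S(u))
    k=W((.0095,-.1275,.212))
    o.append(proj('top',k)-T((513,97)));o.append(proj('side',k)-S((504,172)))
    return np.array(o)
r=least_squares(lambda p:guess(p).ravel(),[.552,.203,D(38),D(-54)],loss='soft_l1')
p=r.x;print(p[:2],np.rad2deg(p[2:]));print(np.round(guess(p),1).tolist())
W,pol=pts(p);print('knob',W((.0095,-.1275,.212)),'pivot',W((.0095,.022,.142)))
for a in (90,150,210): print(a,np.rad2deg(p[3])+a,pol(.085,a,.04))
# tool pose: TCP at r=.088, wheel-angle = tab150 - phi behind (cw)
for c in('top','side'):
    m=eyes.silhouettes(c,'press'); print(c,[(round(q['conf'],2),q['box']) for q in m][:2])
E
```

```text
[0.55365122 0.20232146] [ 39.86636178 -60.57977128]
[[0.7, -0.5], [0.8, -0.1], [-0.1, -0.5], [0.5, -0.7], [0.8, -0.6], [-0.8, -0.6], [0.6, 0.5], [0.6, 0.0], [0.7, -0.4], [0.5, -0.1], [-0.7, 0.2], [0.2, 0.1], [-1.0, -1.0], [-0.7, -0.4], [-1.2, 0.1], [-0.7, 0.6], [-0.0, -0.6], [-0.3, -0.8], [-0.1, -0.9], [-0.3, -1.1], [-0.4, -0.7], [0.4, -0.3], [0.3, 0.1]]
knob [0.64267025 0.1105494  0.212     ] pivot [0.54684088 0.22529687 0.142     ]
90 29.420228717578553 [0.58371519 0.28182717 0.04      ]
150 89.42022871757855 [0.49982924 0.26811048 0.04      ]
210 149.42022871757854 [0.46976527 0.18860477 0.04      ]
top [(0.82, [289.8, 124.3, 102.3, 95.7])]
side [(0.92, [306.0, 180.3, 103.8, 113.9]), (0.55, [214.4, 250.7, 38.7, 43.3])]
```

```bash
python3 -m jog '{"slide":[[-0.076,-0.0644,0],[-0.076,-0.0644,0],[-0.076,-0.0644,0],[-0.076,-0.0644,0],[-0.076,-0.0644,0],[-0.076,-0.0644,0],[-0.076,-0.0644,0],[-0.076,-0.0644,0],[-0.076,-0.0644,0],[-0.076,-0.0644,0],[-0.076,-0.0644,0],[-0.076,-0.0644,0],[0,0,0]],"turn":[0,0,0,0,0,0,0,0,0,0,0,0,0],"jaw":[0,0,0,0,0,0,0,0,0,0,0,0,0]}'
python3 -m jog '{"slide":[[0,0,0],[0,0,0],[0,0,0],[0,0,0],[0,0,0],[0,0,0],[0,0,0],[0,0,0],[0,0,0],[0,0,0],[0,0,0]],"turn":[0.0444,0.0444,0.0444,0.0444,0.0444,0.0444,0.0444,0.0444,0.0444,0.0444,0],"jaw":[0,0,0,0,0,0,0,0,0,0,0]}'
```

```text
t: 2.95
eef_pos: [0.4716, 0.2112, 0.2397]
orientation: [-3.14, 0.003, 2.778]
force: [0.5, 0.9, 0.6]
finger_gap: -0.0002
finger_force: 0.0
t: 4.05
eef_pos: [0.4684, 0.218, 0.2394]
orientation: [3.142, -0.0, 1.395]
force: [0.3, 0.2, -0.7]
finger_gap: 0.0
finger_force: 0.0
```

```bash
python3 -m jog '{"slide":[[0,0,0.08],[0,0,0.08],[0,0,0.08],[0,0,0.08],[0,0,0.08],[0,0,0.06],[0,0,0.028],[0,0,0]],"turn":[0,0,0,0,0,0,0,0],"jaw":[0,0,0,0,0,0,0,0]}'
python3 - <<'E'
from h import *
for c in('top','side'):
    im=eyes.camera(c)
    b=cv2.resize(im[170:300,270:430] if c=='side' else im[115:235,270:430],None,fx=3,fy=3,interpolation=3)
    cv2.imwrite(f'pics/d{c}.png',b[:,:,::-1])
a=cv2.imread('pics/dtop.png');b=cv2.imread('pics/dside.png');cv2.imwrite('pics/d.png',np.vstack([a,b])[:, :] if 0 else np.hstack([cv2.resize(a,(390,293)),cv2.resize(b,(390,317))[:293]]))
for r in (eyes.silhouettes('side','die_wheel')[:1]): print(r['conf'],r['box'])
E
```

```text
t: 4.85
eef_pos: [0.4679, 0.2172, 0.043]
orientation: [-3.139, 0.002, 1.396]
force: [0.2, -0.8, 0.6]
finger_gap: 0.0001
finger_force: 0.0
0.71 [303.0, 230.2, 75.3, 55.8]
```

View pics/d.png

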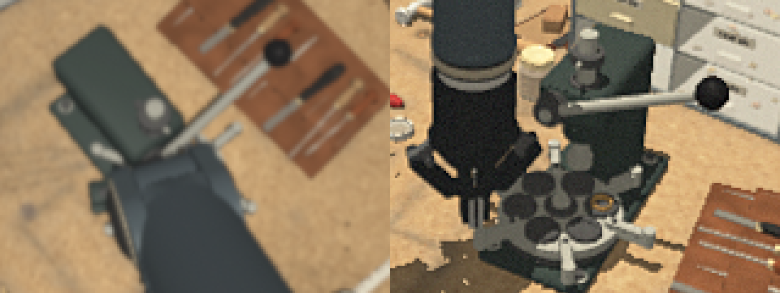

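```bash
python3 -m jog '{"slide":[[-0.01125,0.0003,0],[-0.01125,0.0003,0],[-0.01125,0.0003,0],[-0.01125,0.0003,0],[-0.01125,0.0003,0],[-0.01125,0.0003,0],[-0.01125,0.0003,0],[-0.01125,0.0003,0],[-0.01125,0.0003,0],[-0.01125,0.0003,0]],"turn":[-0.01667,-0.01667,-0.01667,-0.01667,-0.01667,-0.01667,-0.01667,-0.01667,-0.01667,-0.01667],"jaw":[0,0,0,0,0,0,0,0,0,0]}'
python3 -m jog '{"slide":[[-0.01125,0.0003,0],[-0.01125,0.0003,0],[-0.01125,0.0003,0],[-0.01125,0.0003,0],[-0.01125,0.0003,0],[-0.01125,0.0003,0],[-0.01125,0.0003,0],[0,0,0]],"turn":[-0.01667,-0.01667,-0.01667,-0.01667,-0.01667,-0.01667,-0.01667,0],"jaw":[0,0,0,0,0,0,0,0]}'
cat >> h.py <<'E'
def pol():
    s=state();v=s['eef_pos'][:2]-np.array([.55365,.20232]);return np.hypot(*v),np.rad2deg(np.arctan2(v[1],v[0]))%360,np.rad2deg(s['orientation'][2])%360,s['eef_pos'],s['force']
E
python3 - <<'E'
from h import *
print(pol())
for c in('top','side'):
    eyes.camera(c)
    for n,z in(('ring_die',.043),('gold_ring',.043)):
        for r in eyes.landmark_of(c,n)[:1]:
            X=onz(c,r['at'],z);print(c,n,r['conf'],X,np.rad2deg(np.arctan2(X[1]-.20232,X[0]-.55365))-39.87)
E
```

```text
t: 6.0
eef_pos: [0.4737, 0.1739, 0.0458]
orientation: [3.138, -0.001, 1.921]
force: [0.5, 1.5, 0.3]
finger_gap: -0.0001
finger_force: 0.3
t: 6.8
eef_pos: [0.4898, 0.1459, 0.0456]
orientation: [3.139, 0.001, 2.284]
force: [0.2, 0.5, -0.8]
finger_gap: -0.0001
finger_force: 0.0
(np.float64(0.0852514134136867), np.float64(221.476385375849), np.float64(130.8397147342102), array([0.48977719, 0.14585702, 0.04557674]), array([ 0.20151755,  0.46625598, -0.80710201]))
top ring_die 0.68 [0.6004283  0.22193937 0.043     ] -17.116246669629042
side ring_die 0.62 [0.59328224 0.21800889 0.043     ] -18.273279405050094
side gold_ring 0.36 [0.59326872 0.22131411 0.043     ] -14.255885938432659
```

```bash
python3 -m jog '{"slide":[[-0.0103,0.0003,0],[-0.0103,0.0003,0],[-0.0103,0.0003,0],[-0.0103,0.0003,0],[-0.0075,0.0002,0],[0,0,0],[0,0,0]],"turn":[-0.0153,-0.0153,-0.0153,-0.0153,-0.011,0,0],"jaw":[0,0,0,0,0,0,0]}'
cat > lk.py <<'E'
from h import *
print(pol())
for c in('top','side'):
    im=eyes.camera(c)
    for n,z in(('ring_die',.043),('gold_ring',.043)):
        for r in eyes.landmark_of(c,n)[:1]:
            X=onz(c,r['at'],z);print(c,n,r['conf'],X,np.rad2deg(np.arctan2(X[1]-.20232,X[0]-.55365))-39.87)
    for r in eyes.landmark_of(c,'tab0')[:5]:
        X=onz(c,r['at'],.04);v=X[:2]-[.55365,.20232];print('tab',r['at'],r['conf'],np.hypot(*v),(np.rad2deg(np.arctan2(v[1],v[0]))-39.87)%60)
E
python3 lk.py
```

```text
t: 7.8
eef_pos: [0.5026, 0.1329, 0.044]
orientation: [-3.141, -0.0, 2.51]
force: [-0.8, -0.3, -0.6]
finger_gap: 0.0
finger_force: 0.0
(np.float64(0.08611267113312007), np.float64(233.67012490455312), np.float64(143.82794901754778), array([0.50263398, 0.13294595, 0.04403726]), array([-0.75759829, -0.34183095, -0.57218301]))
top ring_die 0.69 [0.5884889  0.23341088 0.043     ] 1.8763132291271063
top gold_ring 0.74 [0.612094   0.15041129 0.043     ] -81.48079427356006
tab [363.0, 170.2] 0.96 0.07783338446993476 31.122503603545113
tab [311.4, 207.5] 0.94 0.09826940372286755 23.537773771886464
tab [315.0, 174.9] 0.69 0.08202063093816492 23.603026713474613
tab [346.2, 218.5] 0.55 0.08421638783402816 28.440804817006153
side ring_die 0.83 [0.58529708 0.22683361 0.043     ] -2.108875218734248
tab [374.2, 266.8] 0.84 0.08663161208015308 31.764997147867547
tab [340.6, 279.2] 0.81 0.08039761090549499 26.615195967341748
tab [311.4, 246.4] 0.79 0.07583004650795123 32.68265703400198
tab [310.1, 267.3] 0.75 0.08246753519539794 29.481198328193187
tab [367.4, 243.8] 0.59 0.0843010200118605 30.869436049788735
```

```bash
python3 -m jog '{"slide":[[-0.0035,0,0],[-0.0035,0,0],[0,0,0],[0.03,0,0],[0.03,0,0],[0.03,0,0],[0,0,-0.12],[0,0,-0.12],[0,0,-0.12],[0,0,-0.12],[0,0,-0.05],[0,-0.1,0],[0,-0.1,0],[0,-0.1,0],[0,0,0]],"turn":[-0.005,-0.005,0,0,0,0,0,0,0,0,0,0,0,0,0],"jaw":[0,0,0,0,0,0,0,0,0,0,0,0,0,0,0]}'
python3 lk.py
python3 - <<'E'
from h import *
t=eyes.camera('top')[115:235,270:430];s=eyes.camera('side')[170:300,290:450]
a=cv2.resize(t,None,fx=2.5,fy=2.5,interpolation=3);b=cv2.resize(s,None,fx=2.5,fy=2.5,interpolation=3)
cv2.imwrite('pics/e.png',np.hstack([a,b[:300]])[:,:,::-1])
E
```

```text
t: 9.7
eef_pos: [0.4039, 0.0491, 0.2555]
orientation: [-3.139, -0.001, 2.538]
force: [0.7, 1.0, 0.2]
finger_gap: -0.0003
finger_force: 0.0
(np.float64(0.2142625638125128), np.float64(225.6660789792137), np.float64(145.38953629760374), array([0.40391499, 0.04906246, 0.2555462 ]), array([0.74774101, 1.00534715, 0.16807622]))
top ring_die 0.81 [0.59023012 0.22711513 0.043     ] -5.739373591874518
tab [371.3, 196.8] 0.9 0.0839522646941027 34.013913107262226
tab [314.2, 205.1] 0.84 0.08835930658467482 22.619110287620572
tab [346.1, 220.7] 0.8 0.09008849547528991 27.717330803222012
tab [363.5, 167.8] 0.64 0.08351609459890025 34.009378864859784
side ring_die 0.8 [0.57860005 0.21908972 0.043     ] -5.963701470673556
side gold_ring 0.37 [0.58112195 0.21365509 0.043     ] -17.448668777476552
tab [367.1, 240.0] 0.92 0.09407831423187606 38.39967776519095
tab [373.3, 268.5] 0.9 0.08695259207318241 27.530209929387325
tab [311.3, 246.2] 0.85 0.07639444741809194 32.24498442889478
tab [308.5, 266.3] 0.81 0.08407744507958188 26.224132035663814
tab [341.8, 280.6] 0.71 0.08469927832540766 28.34247701677745
```

View pics/e.png

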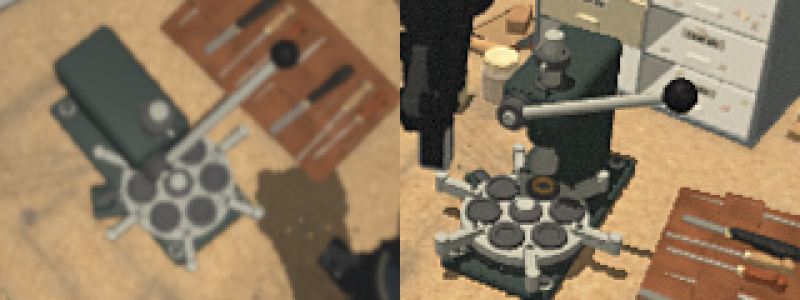

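The ring's die is now at or near the ram: right half, ring at (543,185) just under the ram foot at (542,160). The wheel clicked at the start or close to it, so I'll correlate against those pictures to measure the residual angle.

```bash
cat > ang.py <<'E'
from h import *
def unwrap(c,im,z,r0,r1):
    A=np.arange(80,320,.25);Rr=np.linspace(r0,r1,30)
    M=np.array([[proj(c,(.55365+r*np.cos(D(a+39.87)),.20232+r*np.sin(D(a+39.87)),z)) for a in A] for r in Rr],np.float32)
    return cv2.remap(cv2.cvtColor(im,cv2.COLOR_BGR2GRAY),M,None,cv2.INTER_CUBIC).astype(np.float32)
def shift():
  for c in('top','side'):
    a=cv2.imread(f'pics/{c}1.png');b=np.ascontiguousarray(eyes.camera(c)[:,:,::-1])
    for z,r0,r1 in((.044,.02,.061),(.05,.066,.1)):
        u,v=unwrap(c,a,z,r0,r1),unwrap(c,b,z,r0,r1)
        m=cv2.matchTemplate(v,np.ascontiguousarray(u[:,48:-48]),cv2.TM_CCOEFF_NORMED)[0]
        i=m.argmax();print(c,r0,'ccw shift deg',(i-48)*.25,round(float(m[i]),3))
shift()
E
python3 ang.py
```

```text
Traceback (most recent call last):
  File "ang.py", line 13, in <module>
    shift()
    ~~~~~^^
  File "ang.py", line 10, in shift
    u,v=unwrap(c,a,z,r0,r1),unwrap(c,b,z,r0,r1)
        ~~~~~~^^^^^^^^^^^^^
  File "ang.py", line 4, in unwrap
    M=np.array([[proj(c,(.55365+r*np.cos(D(a+39.87)),.20232+r*np.sin(D(a+39.87)),z)) for a in A] for r in Rr],np.float32)
                 ~~~~^^^^^^^^^^^^^^^^^^^^^^^^^^^^^^^^^^^^^^^^^^^^^^^^^^^^^^^^^^^^^^^
  File "h.py", line 12, in proj
    c=eyes.get_calibration(cam); q=rot(c).T@(np.array(X)-c['position']); u=q[:2]/q[2]
ValueError: time passes only in moves, steps and waits
```

```bash
cat >> h.py <<'E'
from functools import lru_cache
_cal=lru_cache(None)(eyes.get_calibration)
class _E:
    get_calibration=staticmethod(_cal)
    def __getattr__(s,n): return getattr(_e,n)
_e=eyes; eyes=_E()
E
python3 ang.py
```

```text
top 0.02 ccw shift deg -0.25 0.989
top 0.066 ccw shift deg -0.25 0.745
side 0.02 ccw shift deg -0.25 0.972
side 0.066 ccw shift deg -0.25 0.992
```

```bash
python3 -m jog '{"slide":[[0,0,0],[0,0,0],[-0.0378,0.0795,0],[-0.0378,0.0795,0],[-0.0378,0.0795,0],[-0.0378,0.0795,0],[-0.0378,0.0795,0],[-0.0378,0.0795,0],[-0.0378,0.0795,0],[0,0,0],[0,0,0]],"turn":[0.043,0.043,0,0,0,0,0,0,0,0,0],"jaw":[0,0,0,0,0,0,0,0,0,0,0]}'
cat > pp.py <<'E'
from h import *
s=state();v=s['eef_pos'][:2]-np.array([.55365,.20232]);c,k=np.cos(D(39.87)),np.sin(D(39.87))
print('press xyz mm',1e3*(c*v[0]+k*v[1]),1e3*(-k*v[0]+c*v[1]),1e3*s['eef_pos'][2],np.rad2deg(s['orientation'][2]),s['force'],s['t'])
E
python3 pp.py; python3 - <<'E'
from h import *
a=eyes.camera('side')[120:300,290:470]; a=cv2.resize(a,None,fx=3,fy=3,interpolation=3)
cv2.imwrite('pics/f.png',a[:,:,::-1])
for r in eyes.landmark_of('side','lever_knob'): print(r)
print(proj('side',state()['eef_pos']-np.array([0,0,.008])))
E
```

```text
t: 11.45
eef_pos: [0.6459, 0.1153, 0.255]
orientation: [-3.14, -0.001, 2.272]
force: [0.1, 0.3, -0.2]
finger_gap: 0.0002
finger_force: 0.0
press xyz mm 14.995088153371015 -125.92598445160836 255.03321869172757 130.19664383940622 [ 0.11781172  0.33841191 -0.22634734] 11.45
{'at': [402.0, 211.5], 'conf': 0.91}
[404.563815   191.99652472]
```

View pics/f.png

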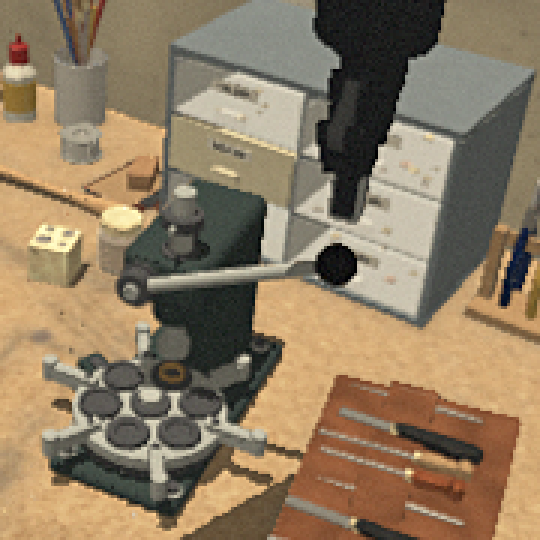

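```bash
python3 -m jog '{"slide":[[-0.004,-0.0137,0],[0,0,0],[0,0,0.025],[0,0,0.025],[-0.0083,0,0.0225],[-0.0083,0,0.0225],[-0.0083,0,0.0225],[-0.0042,0,0.0236],[-0.0042,0,0.0236],[-0.0042,0,0.0236],[0,0,0]],"turn":[0,0,0,0,0,0,0,0,0,0,0],"jaw":[0,0,0,0,0,0,0,0,0,0,0]}'
python3 pp.py; python3 - <<'E'
from h import *
eyes.camera('side')
for r in eyes.landmark_of('side','lever_knob')[:1]: print(r)
W,_=pts((.55365,.20232,D(39.87),0));print(proj('side',W((.0095,-.1424,.1564))))
E
```

```text
t: 12.65
eef_pos: [0.6518, 0.099, 0.179]
orientation: [-3.14, -0.002, 2.272]
force: [0.5, -2.1, 2.9]
finger_gap: -0.0002
finger_force: 1.0
press xyz mm 9.106630571496494 -142.28318863657503 178.95842435175 130.18808750212634 [ 0.47725069 -2.05704446  2.88613404] 12.65
{'at': [402.9, 233.0], 'conf': 0.86}
[405.55470365 232.19670796]
```

Contact is good and the lever is moving. Next, the rest of the stroke.

```bash
python3 -m jog '{"slide":[[0,0,0.024],[0,0,0.024],[0,0,0.024],[0.0042,0,0.0236],[0.0042,0,0.0236],[0.0042,0,0.0236],[0.0083,0,0.0225],[0.0083,0,0.0225],[0.0083,0,0.0225],[0,0,0]],"turn":[0,0,0,0,0,0,0,0,0,0],"jaw":[0,0,0,0,0,0,0,0,0,0]}'
python3 pp.py
python3 -m jog '{"slide":[[0.002,0,0.005],[0.002,0,0.005],[0,0,0.003],[0,0,0],[0,0,0]],"turn":[0,0,0,0,0],"jaw":[0,0,0,0,0]}'
python3 pp.py
```

```text
t: 13.75
eef_pos: [0.6422, 0.1109, 0.0956]
orientation: [-3.141, -0.001, 2.273]
force: [-0.2, -1.3, 4.7]
finger_gap: 0.0001
finger_force: 2.3
press xyz mm 9.377992033391118 -126.96736173991482 95.6309798017226 130.2372347431354 [-0.23083438 -1.27682472  4.71819491] 13.75
t: 14.25
eef_pos: [0.6418, 0.1116, 0.0932]
orientation: [3.141, -0.0, 2.272]
force: [-2.2, -2.7, 10.3]
finger_gap: 0.0001
finger_force: 5.1
press xyz mm 9.50791574990223 -126.13158182564268 93.15809326926828 130.17550803459756 [-2.16045924 -2.67731496 10.30132447] 14.25
```

```bash
python3 -m jog '{"slide":[[0,0,0.004],[0,0,0.002],[0,0,0],[0,0,0]],"turn":[0,0,0,0],"jaw":[0,0,0,0]}'
python3 pp.py;  python3 - <<'E'
from h import *
a=eyes.camera('side')[150:300,290:470]; a=cv2.resize(a,None,fx=3,fy=3,interpolation=3)
cv2.imwrite('pics/g.png',a[:,:,::-1])
E
```

```text
t: 14.65
eef_pos: [0.6415, 0.1121, 0.0915]
orientation: [3.142, -0.001, 2.272]
force: [-5.3, -1.5, 14.2]
finger_gap: -0.0001
finger_force: 7.2
press xyz mm 9.570622981374337 -125.58396225907632 91.46945581215668 130.19007295093917 [-5.26940923 -1.4963969  14.17382861] 14.65
```

View pics/g.png

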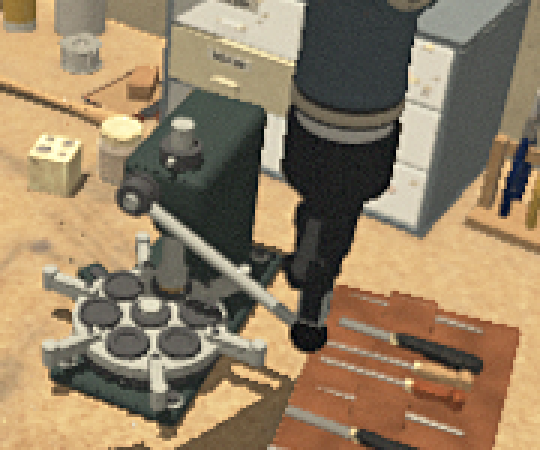

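The ram foot is down on the ring die and the knob is at its low end (310,335 in the crop). One small extra push for certainty, then I'll follow the lever back up.

```bash
python3 -m jog '{"slide":[[0,0,0.005],[0,0,0],[0,0,0]],"turn":[0,0,0],"jaw":[0,0,0]}'
python3 pp.py
python3 -m jog '{"slide":[[-0.002,0,-0.02],[-0.006,0,-0.024],[-0.008,0,-0.0225],[-0.008,0,-0.0225],[-0.006,0,-0.0225],[-0.0042,0,-0.0236],[-0.0042,0,-0.0236],[-0.0042,0,-0.0236],[0,0,-0.024],[0,0,-0.024],[0,0,-0.024],[0.0042,0,-0.0236],[0.0042,0,-0.0236],[0.0042,0,-0.0236],[0.0083,0,-0.0225],[0.0083,0,-0.0225],[0.0083,0,-0.0225],[0,0,-0.04],[0,0,-0.06],[0,0,-0.06]],"turn":[0,0,0,0,0,0,0,0,0,0,0,0,0,0,0,0,0,0,0,0],"jaw":[0,0,0,0,0,0,0,0,0,0,0,0,0,0,0,0,0,0,0,0]}'
python3 pp.py
python3 -m jog '{"slide":[[0,-0.05,-0.05],[0,-0.08,0],[0,-0.08,0],[0,-0.08,0],[0,-0.08,0],[0,0,0],[0,0,0]],"turn":[0,0,0,0,0,0,0],"jaw":[0,0,0,0,0,0,0]}'
python3 ang.py; python3 - <<'E'
from h import *
a=eyes.camera('side')[150:300,290:470]; a=cv2.resize(a,None,fx=3,fy=3,interpolation=3)
cv2.imwrite('pics/i.png',a[:,:,::-1])
for r in eyes.landmark_of('side','lever_knob')[:1]: print(r)
E
```

```text
t: 15.0
eef_pos: [0.6414, 0.1123, 0.0905]
orientation: [3.141, -0.001, 2.272]
force: [-7.1, -2.6, 19.3]
finger_gap: 0.0003
finger_force: 9.9
press xyz mm 9.630130860335907 -125.28807110133192 90.45428728875754 130.19312834307988 [-7.12211261 -2.61398715 19.2866999 ] 15.0
t: 17.0
eef_pos: [0.6427, 0.11, 0.3088]
orientation: [-3.14, -0.0, 2.272]
force: [-0.8, 0.2, -0.4]
finger_gap: -0.0002
finger_force: 0.0
press xyz mm 9.17477978887931 -127.99293674326789 308.75319840026526 130.189778405273 [-0.82368444  0.23445148 -0.4249034 ] 17.0
t: 17.7
eef_pos: [0.5299, 0.0144, 0.3287]
orientation: [3.14, 0.001, 2.271]
force: [-0.3, 0.4, -0.2]
finger_gap: -0.0004
finger_force: 0.0
top 0.02 ccw shift deg -0.25 0.989
top 0.066 ccw shift deg -0.25 0.996
side 0.02 ccw shift deg -0.25 0.972
side 0.066 ccw shift deg -0.25 0.992
{'at': [398.4, 208.8], 'conf': 0.6}
```

View pics/i.png

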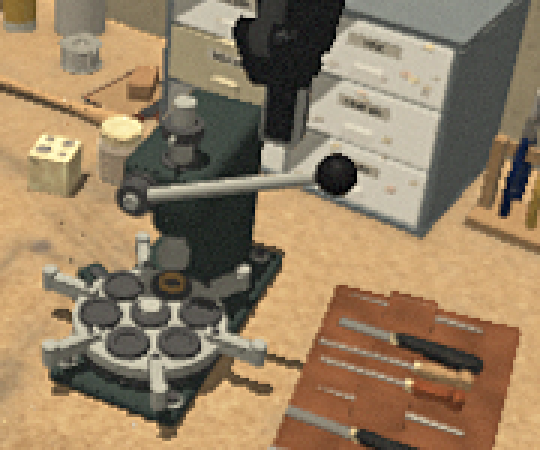

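The lever is fully up again (knob at the same pixels as before the press), and the ring is in its die under the ram at (172,283).

```bash
python3 -c "
from plant import hand_in
print(hand_in())"
```

```text
the job is handed in; nothing more can be done
None
```

The ring's die was turned under the ram and appears clicked in. The lever was pushed to its stop (about 19 N at the knob) and rose fully again, the ring is still in its die, and the job is handed in with no verdict returned.

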